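# Top up the spring-loaded cell magazine

## Task

The grey magazine clamped in the bench vice already holds two AA cells; fill it with the two spare cells that lie on the table. Lay them in one at a time, level and lengthwise, and press each down past the two sprung retaining lips until it has snapped under them and stays there when you let go. The magazine is printed plastic and the last cell leaves hardly any spring travel, so press gently and by feel, stop as soon as it is past the lips or goes solid, and leave everything else on the table alone.

Things in the scene. Friction and masses are not known exactly. Their poses are not given: they have to be found in the camera images.
- vice: Blue bench vice fixed to the table, 84 x 139 mm, jaws 66 mm high, screw along y, T-handle at -y. Origin at table height under the middle of the grey printed magazine (58 mm in x, 22 mm in y) clamped upright in its jaws; z up, x along the cells in it. How high it was clamped differs and is not measured: the flat underside of its lips is anywhere from 98 to 112 mm above the table.
- mouth (a point): Point of the vice's frame on the magazine's middle line, 105 mm up: only the mean height of the lips' underside, u; feel for the true one. Lips hook in at both ends (tips at x = +-22.5 mm) and slope outward above, to a 54 mm long funnel 7 mm over u. Corner posts (|x| 21 to 29, |y| 8 to 11 mm, tops flared, 14 mm over u) guide to 16 mm width.
- jaws (a point): Middle of the vice's jaw tops, 66 mm up. Above the jaws the magazine's side walls are cut away between the posts (42 mm of length) from 20 mm below u upward: fingers can straddle a cell or push on its top. A cell in the funnel first rests on the slopes, its bottom 5 mm over u. Pressing it in takes 5 to 15 N: the lips spread, then the sprung stack gives (4 N, 8 N when full).
- cell_a_mid (a point): Centre of a black AA cell, 50 mm (x) by 14 mm, 25 g, flat on the table; both are alike, either end first; they do not roll.
- cell_b_mid (a point): Centre of a black AA cell, 50 mm (x) by 14 mm, 25 g, flat on the table; both are alike, either end first; they do not roll. A cell has snapped in when its top is below u: the lips spring back over its ends and the force falls a little. Then 15 mm of spring travel are left under the first cell pressed in, 1.5 mm under the second before the stack goes solid. Over 45 N cracks the magazine.
- charger: Bystander, loose, to be left where it is: black four-bay cell charger, 133 x 104 x 57 mm; origin under its middle.
- meter: Bystander, loose, to be left where it is: dark blue multimeter lying on its back, 168 (x) x 79 x 46 mm; origin under its middle.
- driver: Bystander, loose, to be left where it is: black precision screwdriver, 136 (x) x 11 x 11 mm, lying on the table; origin under its middle.
Not all that is in view belongs to the job. What is shaped like the part that bears cell_b_mid but brown, orange or purple is not meant.

How it is judged (in metres and radians):
On the way:
1. the first cell is under the lips and let go ((((x of cell_a_mid in the frame of vice between -0.004 and 0.004 m and y of cell_a_mid in the frame of vice between -0.004 and 0.004 m and z of cell_a_mid in the frame of vice between 0.07 and 0.1058 m and angle between the x axis of cell_a_mid and the x axis of vice, either way round below 0.12 rad and contact force between the fingers and cell_a below 0.1 N) and linear speed of cell_a below 0.02 m/s) or ((x of cell_b_mid in the frame of vice between -0.004 and 0.004 m and y of cell_b_mid in the frame of vice between -0.004 and 0.004 m and z of cell_b_mid in the frame of vice between 0.07 and 0.1058 m and angle between the x axis of cell_b_mid and the x axis of vice, either way round below 0.12 rad and contact force between the fingers and cell_b below 0.1 N) and linear speed of cell_b below 0.02 m/s))), for 0.2 s.
At the end, for the whole second after the job is handed in: Both cells are in the magazine under its lips, at rest and let go: centres within 4 mm of the magazine's middle line both ways, 70 to 105.8 mm above the table, lengthwise within 0.12 rad, one right on the other (centres under 15.5 mm apart) (x of cell_a_mid in the frame of vice between -0.004 and 0.004 m and y of cell_a_mid in the frame of vice between -0.004 and 0.004 m and z of cell_a_mid in the frame of vice between 0.07 and 0.1058 m and angle between the x axis of each of cell_a_mid, cell_b_mid and the x axis of vice, either way round below 0.12 rad and contact force between the fingers and cell_a below 0.1 N and x of cell_b_mid in the frame of vice between -0.004 and 0.004 m and y of cell_b_mid in the frame of vice between -0.004 and 0.004 m and z of cell_b_mid in the frame of vice between 0.07 and 0.1058 m and contact force between the fingers and cell_b below 0.1 N and linear speed of each of cell_a, cell_b below 0.02 m/s and distance between cell_a_mid and cell_b_mid below 0.0155 m); the robot touches nothing.
It fails at once if the magazine is forced (more than 45 N on it or the vice) (contact force between vice and anything else above 45 N).
It fails at once if the charger is shifted by more than 20 mm (distance of charger from where it was at the start of the episode above 0.02 m).
It fails at once if the multimeter is shifted by more than 20 mm (distance of meter from where it was at the start of the episode above 0.02 m).
It fails at once if the screwdriver is shifted by more than 20 mm (distance of driver from where it was at the start of the episode above 0.02 m).
It also fails if it takes over 67 s, if anything falls off the work surface, if the arm or the gripper's body presses on something with over 40 N, if the wrist force passes 120 N, or if a joint passes its speed limit or range.

## Robot

A 6-joint arm with a two-finger parallel gripper is mounted at the origin on the work surface; the furniture and walls round the work are solid. World frame = base frame: x ahead of the robot, y to its left, z up, the work surface at z = 0. Lengths are in m, angles in degrees, forces in N, time in s.
With the tool pointing down it reaches from about 0.4 to 0.825 m from the base axis. Payload 7 kg.
Tool frame: the origin (TCP) lies at the very end of the fingers, on their centre line; the grasp point (between the pads) lies 19 mm behind it; z points along the fingers, y is the line along which they close (so a half turn about z gives the same grasp; the last joint's range is limited). The gripper opens to 88 mm and grips with 3 to 60 N. Pads are 19 mm wide; open, the fingers measure 130 mm over their backs; the gripper's body (78 mm by 193 mm) begins 47 mm behind the grasp point.
Start: joints at [-55.113, 20.546, 0.682, 0, -70.136, -16.507], TCP at [0.213, -0.641, 0.227] pointing down, gripper open.
Joint ranges: [-176.03, 176.03], [-82.01, 121.73], [-58.28, 71.71], [-173.87, 95.51], [-174.79, -0.11], [-173.66, 173.66]. Speed limits (degrees/s): [136.94, 136.94, 172.46, 180, 180, 180].

## Interface

Orientations are given as [roll, pitch, yaw] about the fixed x, y, z axes, in that order (R = Rz(yaw) Ry(pitch) Rx(roll)).
In Python, from plant import get_state, capture, close_job, regions_of gives the robot as it stands.
- The arm moves only by the tool jog_arm, never from a script. Its argument "moves" is a list of rows, each a list of 3 entries, a list of its own where there are three numbers: the shift along the tool's x, y, z in cm, then the turn about the tool's z in degrees, then the finger opening in cm, from 0 to 8.76. A call has 1 to 12 rows; each row shifts and turns the commanded pose from where the row before left it, along the tool's axes as they then stand; what a row does not reach is not made up. A row lasts 1/8 s, in which the tool goes at most 62.5 mm and 10.7 degrees, less where a joint would pass 70% of its speed; a pose out of reach is approached as far as the arm can. A call is refused whole if a number of a shift passes 6.25 or a number of a turn 10.7, either way. A call with a gripper value outside its range is refused whole. The fingers move at their own pace and stop on an object; "newtons" is the grip in N (left out, the last holds). Time passes only in rows, so rows that do not move let the fingers close. It gives the time, the measured TCP pose, the force, the opening and the grip force at its end, in the units of the state.
- get_state(): the state, without advancing time (a new reading comes with each control period).
- capture(name): name is "side" or "top" or "wrist"; returns a dict with "pixels" (480x640x3 uint8, blue, green, red), "mtx" (3x3 intrinsics, pixels), "world_from_camera" (4x4, takes a point from camera to world coordinates); the wrist camera has in their place "hand_eye" (4x4, takes a point from camera to tool coordinates, whose origin is the TCP and whose axes are the flange's). Camera axes: x right, y down, z forward; pixel columns grow to the right and rows downward; lengths in m; the calibration is good to about 2 mm. A picture is of the moment at which its call begins: read the wrist's pose just before it. There is no depth.
- close_job(): hands the job in; it is judged then, once.
Trained networks look in a picture, given as the dict that the camera call returned (one of the last four; its "shot" number tells which), for a name from the list of things; names that differ only in an ending like _2 or _b are one class to them, and where a whole thing is asked for, a point or a joint stands for the part that bears it (a point fixed in the world has none). Each returns a list of dicts, best first, with "confidence" (0 to 1); they miss things now and then, are a little off and sometimes report something else, mostly with a low value. They report only what shows in the picture. A call takes as long as a camera call. They do not tell look-alikes from the thing itself.
- regions_of(picture, thing): "pixels" (480x640 bool, what is visible of it) and "pixel" ([column, row] in pixels, amid what is visible of it).
The state is a dict: "time_s": time; "joints": joint angles; "qd": joint speeds; "joint_torque": joint torques, N m; "tcp_pos": TCP position; "eef_rot": TCP orientation; "contact_force": force on the tool from outside, world axes, zero at the start; "moment": the same for the moment, N m; "gripper_width": finger opening in m; "gripper_force": force on a finger pad.
Only numpy, scipy, OpenCV 4.12 (cv2) and the standard library are available. Lean on these libraries where they do the work, as an engineer would, in place of code of your own. Each camera call takes 0.05 s, during which the arm holds its last target. There are 200 camera calls.

## Working session

There is one attempt and no reset: what is moved stays moved. The work goes in short steps, Python scripts to look and compute and a tool call to move; the robot and the scene stay as the last step left them, time stands still between calls to the robot, and variables do not carry over. Pictures are saved under pics/ and viewed, at most 10 in all, crops included, and the job is handed in when it is done.

Besides the shell and the picture viewer there is one more tool, called after "Call:" in YAML: its name, and indented under it one key for each argument. jog_arm: Moves the arm, as the interface text tells. Its arguments: {"type":"object","properties":{"moves":{"type":"array"},"newtons":{"type":"number"}},"required":["moves"]}

```bash
ls; mkdir -p pics
cat > h.py <<'E'
import numpy as np,cv2
from plant import get_state,capture,close_job,regions_of
def ray(p,px):
    K=p["mtx"];T=np.array(p["world_from_camera"])
    d=T[:3,:3]@np.linalg.solve(K,[px[0],px[1],1.]);return T[:3,3],d
def onz(p,px,z):
    o,d=ray(p,px);return o+d*(z-o[2])/d[2]
E
python3 - <<'E'
from h import *
s=get_state();print(s)
for n in("top","side"):
    p=capture(n);cv2.imwrite(f"pics/{n}0.png",p["pixels"])
    print(n,np.round(p["world_from_camera"],3).tolist(),np.round(p["mtx"],1).tolist())
    for t in("cell_a_mid","vice","charger","meter","driver"):
        for r in regions_of(p,t):
            m=r["pixels"].astype(np.uint8);print(t,round(r["confidence"],2),np.round(r["pixel"]),m.sum(),cv2.minAreaRect(cv2.findNonZero(m)) if m.sum() else 0, np.round(onz(p,r["pixel"],0.014),3))
E
```

```text
pics
{'time_s': 0.0, 'joints': array([-5.51145802e+01,  2.05902380e+01,  6.35868858e-01, -2.02299374e-02,
       -7.01366339e+01, -1.65063160e+01]), 'qd': array([ 0.04803471, -0.02704184, -0.04212575, -0.00556892, -0.01303641,
        0.03290851]), 'joint_torque': array([ 7.12865040e-04, -5.82715380e+01,  2.93082529e+01,  6.99788824e+00,
        6.97790732e-03, -1.24563471e-04]), 'tcp_pos': array([ 0.21265089, -0.64012529,  0.22565178]), 'eef_rot': array([ 1.79907344e+02, -7.62442674e-03, -1.61627779e+02]), 'contact_force': array([ 0.03855965, -0.01294391, -0.42998085]), 'moment': array([-0.02315565,  0.07748317, -0.03212973]), 'gripper_force': 0.0, 'gripper_width': 0.0871909566183313}
top [[0.016, -0.993, 0.116, 0.466], [-1.0, -0.015, 0.009, -0.062], [-0.007, -0.116, -0.993, 0.996], [0.0, 0.0, 0.0, 1.0]] [[472.6, 0.0, 316.2], [0.0, 472.6, 243.9], [0.0, 0.0, 1.0]]
cell_a_mid 0.53 [454. 293.] 140 ((452.300048828125, 289.4000244140625), (6.260990142822266, 23.702320098876953), 26.56505012512207) [ 0.483 -0.338  0.014]
vice 0.92 [272. 245.] 2408 ((276.0484924316406, 245.40623474121094),
[... 918 characters left out ...]
69.5000305175781), (28.455434799194336, 9.246524810791016), 17.35402488708496) [ 0.483 -0.337  0.014]
vice 0.64 [329. 245.] 1830 ((329.9795227050781, 239.27459716796875), (36.450523376464844, 62.91008377075195), 8.841814041137695) [0.579 0.053 0.014]
charger 0.85 [305. 201.] 1716 ((304.5934753417969, 201.8338165283203), (36.59263229370117, 60.628211975097656), 74.35775756835938) [0.538 0.27  0.014]
meter 0.91 [401. 313.] 2837 ((399.4573669433594, 313.06884765625), (86.11971282958984, 36.723358154296875), 31.75948143005371) [ 0.698 -0.207  0.014]
driver 0.63 [272. 244.] 140 ((274.5099792480469, 244.9299774169922), (29.557065963745117, 5.091169357299805), 8.130102157592773) [0.446 0.066 0.014]
```

Run:
```python
import cv2
a=cv2.imread("pics/top0.png");cv2.imwrite("pics/top0c.png",cv2.resize(a[150:400,120:520],(800,500),interpolation=cv2.INTER_CUBIC))
a=cv2.imread("pics/side0.png");cv2.imwrite("pics/side0c.png",cv2.resize(a[160:430,170:530],(800,600),interpolation=cv2.INTER_CUBIC))
```

```text
(no output)
```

View pics/top0c.png

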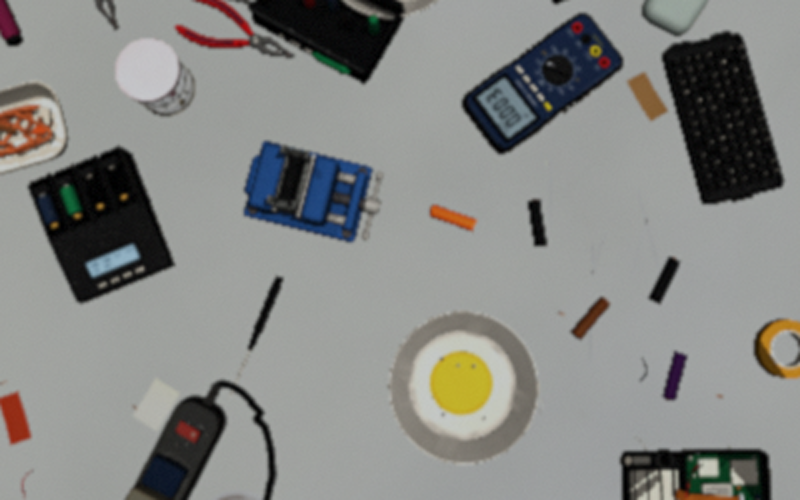

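View pics/side0c.png

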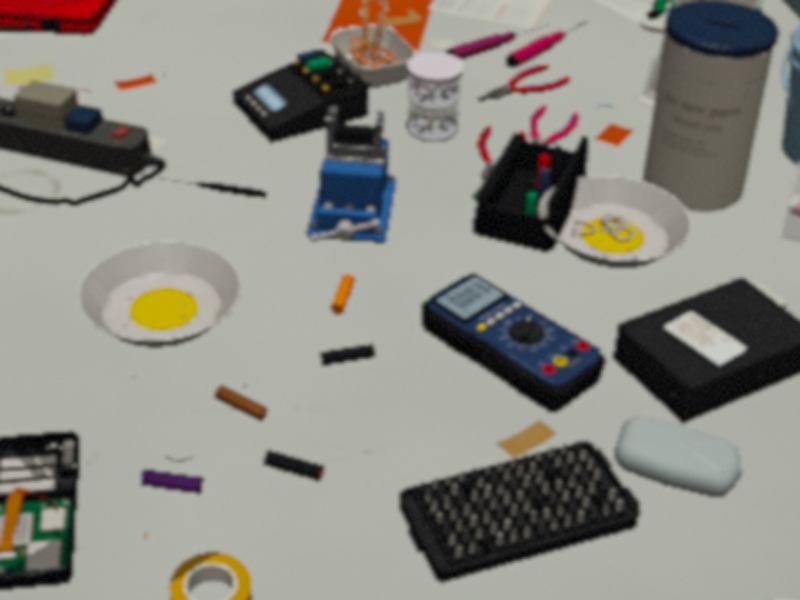

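Candidates in the top image: black cells at (389,261) and (452,290). Look-alikes, not meant: orange (346,258), brown (415,309), purple (457,338). The vice is at about (272,245), with its handle toward image right (world -y). I choose the two black cells and will check them with the wrist camera.

```bash
cat >> h.py <<'E'
def delta(pos,yaw=None,s=None):
    s=s or get_state();from scipy.spatial.transform import Rotation as R
    Rm=R.from_euler('xyz',s["eef_rot"],degrees=True).as_matrix()
    d=Rm.T@(np.array(pos)-s["tcp_pos"])*100
    t=None
    if yaw is not None: # turn about tool z = -(change of world yaw), cell axis modulo 180
        t=-((yaw-s["eef_rot"][2]+90)%180-90)
    print("delta cm",np.round(d,2),"turn",t)
def tool():
    from scipy.spatial.transform import Rotation as R
    s=get_state();T=np.eye(4);T[:3,:3]=R.from_euler('xyz',s["eef_rot"],degrees=True).as_matrix();T[:3,3]=s["tcp_pos"];return T
def wrist():
    T=tool();p=capture("wrist");p["world_from_camera"]=T@np.array(p["hand_eye"]);return p
E
python3 - <<'E'
from h import *
p=wrist();print(np.round(p["hand_eye"],3).tolist(),np.round(p["mtx"],0).tolist(),np.round(p["world_from_camera"][:3,3],3))
p=capture("top")
hsv=p["pixels"].max(2)
for c in((389,261),(452,290)):
    x,y=c;m=np.zeros((480,640),np.uint8);m[y-18:y+18,x-14:x+14]=hsv[y-18:y+18,x-14:x+14]<80
    r=cv2.minAreaRect(cv2.findNonZero(m));b=cv2.boxPoints(r);w=np.array([onz(p,q,.009) for q in b])
    e=[w[1]-w[0],w[2]-w[1]];L=max(e,key=np.linalg.norm);yaw=np.degrees(np.arctan2(L[1],L[0]))
    print(r,np.round(w.mean(0),3),yaw,[np.linalg.norm(v) for v in e])
    delta(list(w.mean(0)[:2])+[.2],yaw)
E
```

```text
[[-0.001, -0.966, -0.257, 0.068], [1.0, -0.001, -0.001, -0.0], [0.0, -0.257, 0.966, -0.157], [0.0, 0.0, 0.0, 1.0]] [[381.0, 0.0, 323.0], [0.0, 381.0, 238.0], [0.0, 0.0, 1.0]] [ 0.148 -0.662  0.384]
((387.9459533691406, 261.1756591796875), (22.687061309814453, 5.753964424133301), 80.53767395019531) [ 0.547 -0.204  0.009] -170.6613203687609 [np.float64(0.01209242383220523), np.float64(0.04745536847950255)]
delta cm [-45.46  30.95   2.66] turn 9.040954174481357
((451.9000549316406, 289.70001220703125), (5.81377649307251, 22.807889938354492), 26.56505012512207) [ 0.489 -0.336  0.009] -27.155922362642066 [np.float64(0.04780455396021448), np.float64(0.011905750135877516)]
delta cm [-35.84  20.17   2.66] turn 45.53555616836252
```

Call:
jog_arm:
  moves:
    - [[-4.5,3.1,0],0,8.7]
    - [[-4.5,3.1,0],0,8.7]
    - [[-4.5,3.1,0],0,8.7]
    - [[-4.5,3.1,0],0,8.7]
    - [[-4.5,3.1,0],0,8.7]
    - [[-4.5,3.1,0],0,8.7]
    - [[-4.5,3.1,0],0,8.7]
    - [[-4.5,3.1,0],0,8.7]
    - [[-4.5,3.1,0],0,8.7]
    - [[-4.5,3.1,0],0,8.7]
    - [[0,0,0],9,5]
    - [[0,0,0],0,4]

```text
time_s: 2.2
tcp_pos: [0.5424, -0.2038, 0.2265]
eef_rot: [180.0, -0.0, -170.5]
contact_force: [-0.0, 0.9, 0.4]
gripper_width: 0.0724
gripper_force: 0.0
```

```bash
cat >> h.py <<'E'
def cells(p,z=.008,thr=60):
    out=[]
    for r in regions_of(p,"cell_a_mid"):
        m=r["pixels"].astype(np.uint8)
        if m.sum()<50: continue
        col=p["pixels"][r["pixels"]].mean(0)
        rr=cv2.minAreaRect(cv2.findNonZero(m));w=np.array([onz(p,q,z) for q in cv2.boxPoints(rr)])
        e=[w[1]-w[0],w[2]-w[1]];L=max(e,key=np.linalg.norm);yaw=np.degrees(np.arctan2(L[1],L[0]))
        print("cell",round(r["confidence"],2),np.round(r["pixel"]),"bgr",col.round(),"pos",np.round(w.mean(0),4),"yaw",round(yaw,1),[round(np.linalg.norm(v),4) for v in e]);out.append((w.mean(0),yaw))
    return out
E
python3 - <<'E'
from h import *
p=wrist();s=get_state();print(s["tcp_pos"],s["eef_rot"])
for c,y in cells(p): delta(list(c[:2])+[.02],y)
cv2.imwrite("pics/w1.png",p["pixels"])
E
```

```text
[ 0.54206315 -0.20436988  0.22656728] [-1.79998145e+02 -4.81946202e-03 -1.70417935e+02]
cell 0.83 [191. 132.] bgr [45. 45. 45.] pos [ 0.4902 -0.3377  0.008 ] yaw 153.3 [np.float64(0.0517), np.float64(0.0155)]
delta cm [  7.31 -12.25  20.66] turn 36.27102099882836
```

View pics/w1.png

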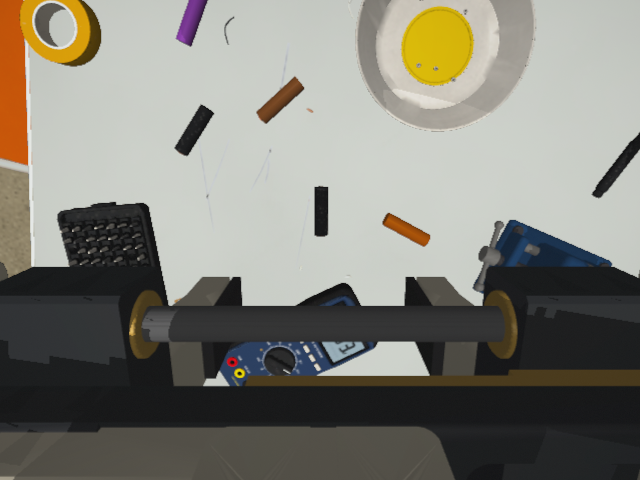

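The wrist view shows both black cells, one at (321,211) and the other at (195,131). The brown, orange and purple look-alikes are separate, and the vice is at the right edge. I'll measure the cell at (321,211) by threshold.

```bash
cat >> h.py <<'E'
def dark(p,c,h=40,z=.008,thr=90):
    x,y=c;m=np.zeros((480,640),np.uint8);m[y-h:y+h,x-h:x+h]=(p["pixels"].max(2)<thr)[y-h:y+h,x-h:x+h]
    n,l,st,ce=cv2.connectedComponentsWithStats(m);k=l[y,x];m=(l==k).astype(np.uint8)
    rr=cv2.minAreaRect(cv2.findNonZero(m));w=np.array([onz(p,q,z) for q in cv2.boxPoints(rr)])
    e=[w[1]-w[0],w[2]-w[1]];L=max(e,key=np.linalg.norm);yaw=np.degrees(np.arctan2(L[1],L[0]))
    print("dark",rr,np.round(w.mean(0),4),"yaw",round(yaw,1),[round(np.linalg.norm(v),4) for v in e]);return w.mean(0),yaw
E
python3 - <<'E'
from h import *
p=wrist()
for c in((321,211),(195,131)):
    w,y=dark(p,c);delta(list(w[:2])+[.02],y)
E
```

```text
dark ((321.5, 211.5), (49.0, 13.0), 90.0) [ 0.5467 -0.2058  0.008 ] yaw 9.7 [np.float64(0.0128), np.float64(0.0499)]
delta cm [-0.48 -0.16 20.67] turn -0.20423667651937194
dark ((194.66737365722656, 130.60299682617188), (15.002288818359375, 52.08218765258789), 31.607501983642578) [ 0.4896 -0.3375  0.008 ] yaw 153.3 [np.float64(0.05), np.float64(0.0134)]
delta cm [  7.33 -12.21  20.67] turn 36.19435343241753
```

Call:
jog_arm:
  moves:
    - [[-0.5,-0.15,0],0,4]
    - [[0,0,5.5],0,4]
    - [[0,0,5.5],0,4]
    - [[0,0,5.5],0,4]
    - [[0,0,3.5],0,4]
    - [[0,0,1.5],0,4]
    - [[0,0,0],0,4]
  newtons: 30

```text
time_s: 3.22
tcp_pos: [0.5472, -0.2055, 0.0112]
eef_rot: [180.0, -0.1, -170.6]
contact_force: [0.2, -0.5, 0.5]
gripper_width: 0.0398
gripper_force: 0.0
```

Run:
```python
from h import *
s=get_state();print(s["tcp_pos"],s["eef_rot"],s["gripper_width"]);delta([.5467,-.2055,.003],9.6)
```

```text
[ 0.5471615  -0.20549086  0.011171  ] [ 1.79994341e+02 -7.33806555e-02 -1.70613323e+02] 0.03980962712868756
delta cm [0.04 0.01 0.82] turn -0.21332258558697959
```

Call:
jog_arm:
  moves:
    - [[0.04,0,0.5],0,4]
    - [[0,0,0.3],0,4]
    - [[0,0,0],0,3]
    - [[0,0,0],0,1]
    - [[0,0,0],0,1]
    - [[0,0,0],0,1]
    - [[0,0,0],0,1]
    - [[0,0,0],0,1]
    - [[0,0,0],0,1]
  newtons: 30

```text
time_s: 4.35
tcp_pos: [0.547, -0.2052, 0.0038]
eef_rot: [-180.0, 0.0, -170.6]
contact_force: [0.3, 1.8, 3.7]
gripper_width: 0.0137
gripper_force: 30.0
```

Call:
jog_arm:
  moves:
    - [[0,0,-3],0,1]
    - [[0,0,-6],0,1]
    - [[0,0,-6],0,1]
    - [[0,0,-6],0,1]
    - [[-1.6,4.6,-3],0,1]
    - [[-1.6,4.6,0],0,1]
    - [[-1.6,4.6,0],0,1]
    - [[-1.6,4.6,0],0,1]
    - [[-1.6,4.6,0],0,1]
    - [[0,0,0],10,1]
    - [[0,0,0],10,1]
    - [[0,0,0],2,1]

```text
time_s: 5.85
tcp_pos: [0.5881, 0.0349, 0.243]
eef_rot: [-180.0, -0.0, 167.4]
contact_force: [-0.4, 0.2, -0.3]
gripper_width: 0.014
gripper_force: 30.0
```

Call:
jog_arm:
  moves:
    - [[0,0,0],0,1]
    - [[0,0,0],0,1]

```text
time_s: 6.1
tcp_pos: [0.5883, 0.0345, 0.2435]
eef_rot: [-180.0, -0.0, 167.5]
contact_force: [-0.0, 0.3, -0.1]
gripper_width: 0.0139
gripper_force: 30.0
```

Run:
```python
from h import *
p=wrist();print(get_state()["tcp_pos"],get_state()["eef_rot"],get_state()["contact_force"],get_state()["moment"])
for t in ("vice","mouth"):
  for r in regions_of(p,t):print(t,r["confidence"],r["pixel"])
cv2.imwrite("pics/w2.png",p["pixels"])
```

```text
[0.58831731 0.03455099 0.24354673] [ 1.79999908e+02 -6.67052272e-04  1.67461466e+02] [ 0.92519601 -0.74307403 -0.0260145 ] [-0.07583126 -0.00862857  0.0234337 ]
vice 0.94 [321.5, 193.0]
mouth 0.96 [320.0, 193.4]
```

View pics/w2.png

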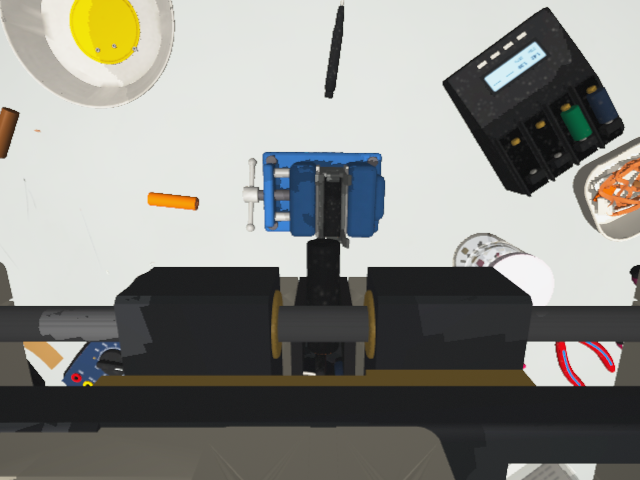

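Run:
```python
from h import *
a=cv2.imread("pics/w2.png")[140:260,240:400];cv2.imwrite("pics/w2c.png",cv2.resize(a,(800,600),interpolation=cv2.INTER_CUBIC))
```

```text
(no output)
```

View pics/w2c.png

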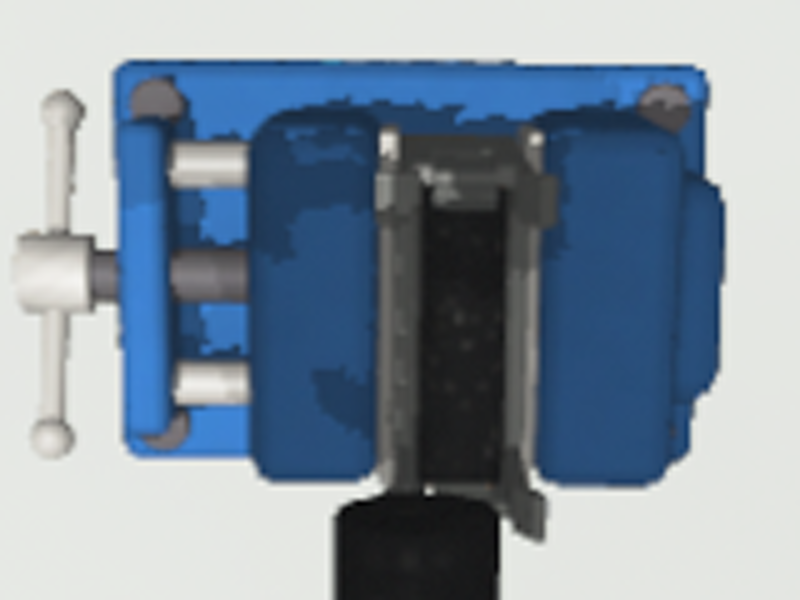

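The crop shows the magazine upright between the jaws, with its axis near full-image column 333 and the held cell at column 323. Next I shift sideways and back to see both ends.

Call:
jog_arm:
  moves:
    - [[-3,0.4,0],0,1]
    - [[-3,0.3,0],0,1]
    - [[0,0,0],0,1]
    - [[0,0,0],0,1]

```text
time_s: 6.75
tcp_pos: [0.648, 0.0284, 0.2432]
eef_rot: [-180.0, -0.0, 167.4]
contact_force: [-0.1, 0.0, -0.9]
gripper_width: 0.0137
gripper_force: 30.0
```

Run:
```python
from h import *
p=wrist();s=get_state();print(s["tcp_pos"],s["eef_rot"])
import pickle;pickle.dump(p,open("w3.pkl","wb"))
r=regions_of(p,"vice")[0];x,y=map(int,r["pixel"]);print(x,y)
x0,y0=x-80,max(0,y-60);print(x0,y0)
cv2.imwrite("pics/w3c.png",cv2.resize(p["pixels"][y0:y0+120,x0:x0+160],(800,600),interpolation=cv2.INTER_CUBIC))
```

```text
[0.64788083 0.02841469 0.24351295] [-1.79996203e+02 -1.99477065e-02  1.67387227e+02]
310 130
230 70
```

View pics/w3c.png

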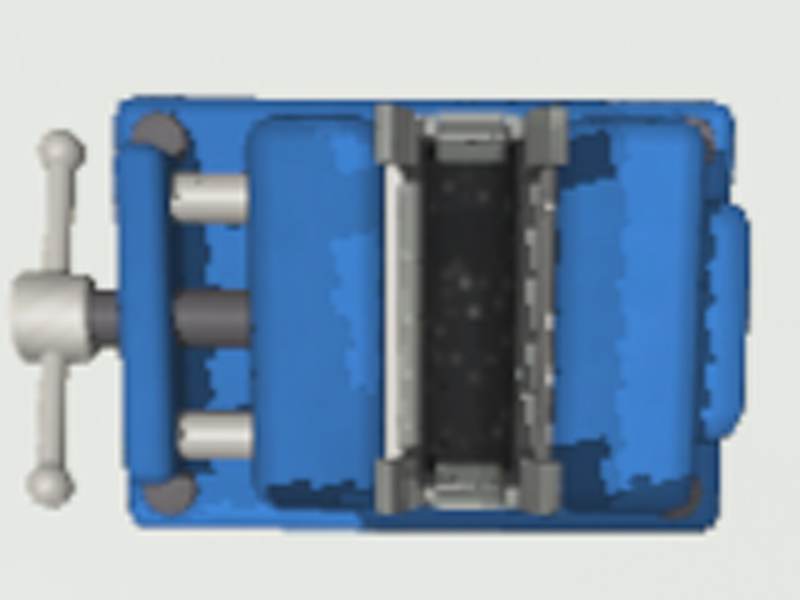

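Run:
```python
from h import *
import pickle
p=pickle.load(open("w3.pkl","rb"));f=lambda x,y:(230+x/5-.4,70+y/5-.4)
for h in(.108,.112,.116,.119,.122,.126):
    a=onz(p,f(471,105),h);b=onz(p,f(467,513),h);c=onz(p,f(469,309),h)
    l=onz(p,f(375,309),h);r=onz(p,f(562,309),h)
    print(h,np.round(np.linalg.norm(a-b)*1000,1),np.round(np.linalg.norm(l-r)*1000,1),np.round((a+b)/2,4),np.degrees(np.arctan2(*(a-b)[1::-1])).round(2))
# base
for pts,z in ((((120,98),(730,103),(135,527),(715,530)),.012),):
    w=[onz(p,f(*q),z) for q in pts];print(np.round(w,4))
print(p["world_from_camera"][:3,3])
```

```text
0.108 58.1 27.6 [0.5785 0.0443 0.108 ] 166.77
0.112 57.3 27.3 [0.5786 0.0442 0.112 ] 166.77
0.116 56.5 26.9 [0.5786 0.0442 0.116 ] 166.77
0.119 55.9 26.6 [0.5787 0.0442 0.119 ] 166.77
0.122 55.3 26.3 [0.5787 0.0442 0.122 ] 166.77
0.126 54.5 25.9 [0.5787 0.0442 0.126 ] 166.77
[[ 0.524  -0.0117  0.012 ]
 [ 0.5505  0.1019  0.012 ]
 [ 0.6031 -0.0303  0.012 ]
 [ 0.6294  0.084   0.012 ]]
[0.58166353 0.04314098 0.40063825]
```

Run:
```python
from h import *
import pickle
from scipy.spatial.transform import Rotation as R
p=pickle.load(open("w3.pkl","rb"))
T=np.eye(4);T[:3,:3]=R.from_euler('xyz',[180,0,167.46],degrees=True).as_matrix();T[:3,3]=[.58832,.03455,.24355]
q={"mtx":p["mtx"],"world_from_camera":T@np.array(p["hand_eye"])}
for a,b in(((545,540),(558,513)),):
    o1,d1=ray(q,(240+a[0]/5-.4,140+a[1]/5-.4));o2,d2=ray(p,(230+b[0]/5-.4,70+b[1]/5-.4))
    t=np.linalg.lstsq(np.c_[d1,-d2],o2-o1,rcond=None)[0];print(o1+d1*t[0],o2+d2*t[1])
delta([.5786,.0442,.15],-13.2)
```

```text
[0.60972985 0.05072873 0.10893498] [0.60976615 0.05106679 0.10894766]
delta cm [7.1  0.02 9.37] turn 0.5987851851273263
```

Call:
jog_arm:
  moves:
    - [[3.5,0,0],0,1]
    - [[3.6,0,0],0.6,1]
    - [[0,0,4.5],0,1]
    - [[0,0,4.5],0,1]
    - [[0,0,0.4],0,1]
    - [[0,0,0],0,1]

```text
time_s: 7.6
tcp_pos: [0.5798, 0.0441, 0.151]
eef_rot: [180.0, 0.1, 166.8]
contact_force: [-0.1, -0.1, 0.5]
gripper_width: 0.0138
gripper_force: 30.0
```

Run:
```python
from h import *
delta([.5786,.0442,.125],-13.2);s=get_state();print(s["tcp_pos"],s["contact_force"],s["moment"])
for n in("top","side"):
    p=capture(n);r=regions_of(p,"vice")[0];x,y=map(int,r["pixel"]);a=p["pixels"][y-45:y+45,x-60:x+60]
    cv2.imwrite(f"t_{n}.png",cv2.resize(a,(400,300),interpolation=cv2.INTER_CUBIC))
p=wrist();b=cv2.resize(p["pixels"][150:300,223:423],(400,300))
cv2.imwrite("pics/m4.png",np.vstack([np.hstack([cv2.imread("t_top.png"),cv2.imread("t_side.png")]),np.hstack([b,b*0])]))
```

```text
delta cm [ 0.12 -0.02  2.6 ] turn 0.020640048475542017
[0.57978329 0.04411336 0.15102043] [-0.14898819 -0.05544954  0.53654698] [ 0.00159825 -0.01416318  0.03853401]
```

View pics/m4.png

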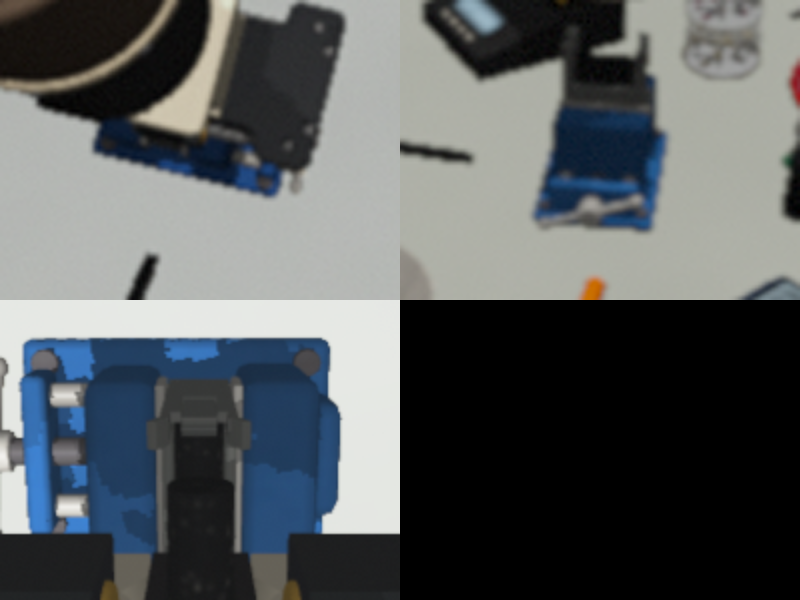

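The held cell is lined up with the magazine to within about 0.5 mm; the lower-left panel shows the posts at 147 and 250 and the cell from 167 to 236. Next I go down by feel.

Call:
jog_arm:
  moves:
    - [[0.1,-0.03,1],0,1]
    - [[0,0,1],0,1]
    - [[0,0,0.8],0,1]
    - [[0,0,0],0,1]

```text
time_s: 8.35
tcp_pos: [0.5775, 0.0437, 0.1204]
eef_rot: [-179.9, -0.1, 166.8]
contact_force: [-0.6, 0.4, 0.8]
gripper_width: 0.014
gripper_force: 30.0
```

Call:
jog_arm:
  moves:
    - [[0,0,0.2],0,1]
    - [[0,0,0.2],0,1]
    - [[0,0,0.2],0,1]

```text
time_s: 8.72
tcp_pos: [0.5782, 0.044, 0.1157]
eef_rot: [180.0, 0.0, 166.8]
contact_force: [0.2, -0.4, 0.7]
gripper_width: 0.0139
gripper_force: 30.0
```

Call:
jog_arm:
  moves:
    - [[0,0,0.2],0,1]
    - [[0,0,0.1],0,1]

```text
time_s: 8.98
tcp_pos: [0.578, 0.0439, 0.1125]
eef_rot: [-180.0, -0.0, 166.8]
contact_force: [-0.2, -0.3, 0.0]
gripper_width: 0.0143
gripper_force: 30.0
```

Call:
jog_arm:
  moves:
    - [[0,0,0.1],0,1]
    - [[0,0,0.1],0,1]

```text
time_s: 9.22
tcp_pos: [0.5781, 0.044, 0.1106]
eef_rot: [180.0, 0.0, 166.8]
contact_force: [-0.6, -0.6, -0.1]
gripper_width: 0.014
gripper_force: 30.0
```

Call:
jog_arm:
  moves:
    - [[0,0,0.1],0,1]
    - [[0,0,0.1],0,1]

```text
time_s: 9.48
tcp_pos: [0.5781, 0.0439, 0.1085]
eef_rot: [180.0, 0.0, 166.8]
contact_force: [0.2, 0.1, 0.1]
gripper_width: 0.0138
gripper_force: 30.0
```

Call:
jog_arm:
  moves:
    - [[0,0,0.1],0,1]
    - [[0,0,0.1],0,1]

```text
time_s: 9.72
tcp_pos: [0.5781, 0.0439, 0.1065]
eef_rot: [180.0, 0.0, 166.8]
contact_force: [-0.8, -0.2, 0.5]
gripper_width: 0.0138
gripper_force: 30.0
```

Call:
jog_arm:
  moves:
    - [[0,0,0.1],0,1]
    - [[0,0,0],0,1]

```text
time_s: 9.98
tcp_pos: [0.5785, 0.044, 0.1059]
eef_rot: [180.0, 0.0, 166.8]
contact_force: [0.5, -0.8, 2.4]
gripper_width: 0.0141
gripper_force: 30.0
```

Call:
jog_arm:
  moves:
    - [[0,0,0.1],0,1]
    - [[0,0,0],0,1]

```text
time_s: 10.22
tcp_pos: [0.5787, 0.044, 0.1053]
eef_rot: [180.0, 0.1, 166.8]
contact_force: [-0.4, -0.8, 5.2]
gripper_width: 0.0141
gripper_force: 30.0
```

Call:
jog_arm:
  moves:
    - [[0,0,0.1],0,1]
    - [[0,0,0],0,1]

```text
time_s: 10.48
tcp_pos: [0.579, 0.0441, 0.1046]
eef_rot: [180.0, 0.1, 166.8]
contact_force: [-0.7, -1.1, 7.4]
gripper_width: 0.0136
gripper_force: 30.0
```

Call:
jog_arm:
  moves:
    - [[0,0,0.1],0,1]
    - [[0,0,0.1],0,1]

```text
time_s: 10.72
tcp_pos: [0.5797, 0.0441, 0.1033]
eef_rot: [179.9, 0.2, 166.8]
contact_force: [-0.6, 0.3, 11.7]
gripper_width: 0.0142
gripper_force: 30.0
```

Call:
jog_arm:
  moves:
    - [[0,0,0.1],0,1]
    - [[0,0,0.1],0,1]

```text
time_s: 10.98
tcp_pos: [0.5796, 0.0443, 0.1009]
eef_rot: [179.9, 0.2, 166.8]
contact_force: [2.1, 0.4, 5.8]
gripper_width: 0.0139
gripper_force: 30.0
```

Call:
jog_arm:
  moves:
    - [[0,0,0.1],0,1]
    - [[0,0,0.1],0,1]

```text
time_s: 11.22
tcp_pos: [0.5796, 0.0443, 0.0988]
eef_rot: [179.9, 0.2, 166.8]
contact_force: [1.4, -0.1, 6.7]
gripper_width: 0.0139
gripper_force: 30.0
```

Call:
jog_arm:
  moves:
    - [[0,0,0.1],0,1]
    - [[0,0,0.1],0,1]
    - [[0,0,0.1],0,1]

```text
time_s: 11.6
tcp_pos: [0.5795, 0.0443, 0.0959]
eef_rot: [179.9, 0.2, 166.8]
contact_force: [1.7, 0.4, 8.3]
gripper_width: 0.0138
gripper_force: 30.0
```

Call:
jog_arm:
  moves:
    - [[0,0,0.1],0,1]
    - [[0,0,0.1],0,1]
    - [[0,0,0.1],0,1]

```text
time_s: 11.98
tcp_pos: [0.5795, 0.0443, 0.0929]
eef_rot: [179.9, 0.2, 166.8]
contact_force: [0.5, -0.2, 8.0]
gripper_width: 0.0138
gripper_force: 30.0
```

Call:
jog_arm:
  moves:
    - [[0,0,0.1],0,1]
    - [[0,0,0.1],0,1]
    - [[0,0,0.1],0,1]

```text
time_s: 12.35
tcp_pos: [0.5796, 0.0443, 0.09]
eef_rot: [179.9, 0.2, 166.8]
contact_force: [0.2, -0.8, 8.1]
gripper_width: 0.0142
gripper_force: 30.0
```

Call:
jog_arm:
  moves:
    - [[0,0,0.1],0,1]
    - [[0,0,0.1],0,1]
    - [[0,0,0.1],0,1]

```text
time_s: 12.72
tcp_pos: [0.5794, 0.0443, 0.0864]
eef_rot: [179.9, 0.1, 166.8]
contact_force: [2.4, 0.1, 4.7]
gripper_width: 0.0138
gripper_force: 30.0
```

Call:
jog_arm:
  moves:
    - [[0,0,0.1],0,1]
    - [[0,0,0.1],0,1]
    - [[0,0,0.1],0,1]

```text
time_s: 13.1
tcp_pos: [0.5794, 0.0443, 0.0834]
eef_rot: [179.9, 0.1, 166.8]
contact_force: [1.9, 0.4, 6.2]
gripper_width: 0.014
gripper_force: 30.0
```

The force fell from 8 to 5 N, so the cell has snapped in. Let go and rise.

Call:
jog_arm:
  moves:
    - [[0,0,0],0,3]
    - [[0,0,0],0,3]
    - [[0,0,0],0,3]
    - [[0,0,0],0,3]
    - [[0,0,-2],0,3]
    - [[0,0,-5],0,3]
    - [[0,0,-5],0,3]
    - [[-3,0,-4],0,4]
    - [[-3,0,0],0,4]
    - [[0,0,0],0,4]
    - [[0,0,0],0,4]

```text
time_s: 14.48
tcp_pos: [0.6358, 0.0301, 0.2417]
eef_rot: [-180.0, -0.1, 166.8]
contact_force: [0.3, -0.5, 0.1]
gripper_width: 0.0404
gripper_force: 0.0
```

Run:
```python
from h import *
s=get_state();print(s["tcp_pos"],s["eef_rot"],s["contact_force"])
p=wrist()
r=regions_of(p,"vice")[0];x,y=map(int,r["pixel"]);x0,y0=x-80,max(0,y-60);print(x0,y0)
cv2.imwrite("pics/w5c.png",cv2.resize(p["pixels"][y0:y0+120,x0:x0+160],(800,600),interpolation=cv2.INTER_CUBIC))
delta([.4895,-.337,.23],-26.7)
```

```text
[0.63579908 0.03009161 0.24174081] [-1.79965678e+02 -8.53412982e-02  1.66759055e+02] [ 0.32426101 -0.54002613  0.06679281]
225 80
delta cm [  5.84 -39.1    1.24] turn 13.487248136247018
```

View pics/w5c.png

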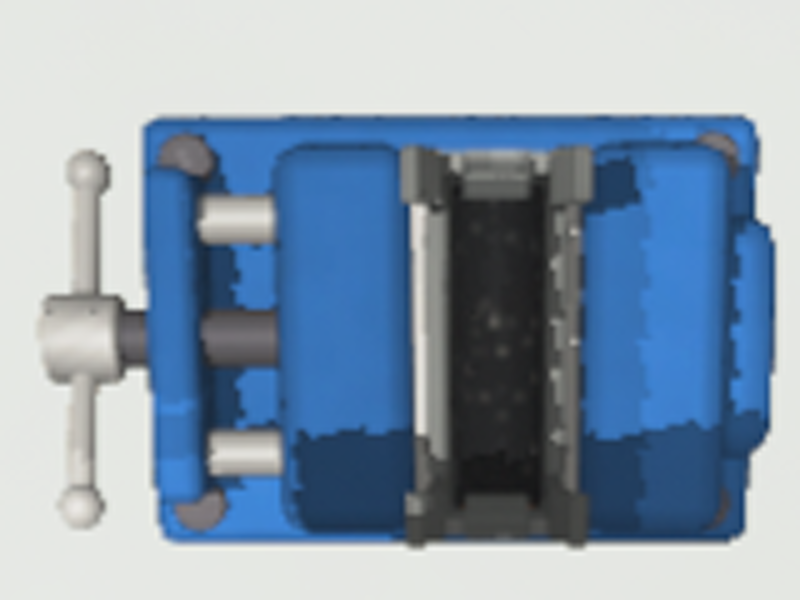

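The cell lies under both lips (crop (495,345), its ends covered by the lips at rows 180 and 510). Now the second cell.

Call:
jog_arm:
  moves:
    - [[0.7,-4.9,0],0,4]
    - [[0.7,-4.9,0],0,4]
    - [[0.7,-4.9,0],0,4]
    - [[0.7,-4.9,0],0,4]
    - [[0.7,-4.9,0],0,4]
    - [[0.8,-4.9,0],0,4]
    - [[0.8,-4.9,0],0,4]
    - [[0.8,-4.9,0],0,4]
    - [[0,0,0],10,4]
    - [[0,0,0],3.5,4]
    - [[0,0,0],0,4]

```text
time_s: 15.95
tcp_pos: [0.489, -0.3377, 0.2426]
eef_rot: [180.0, -0.0, 153.3]
contact_force: [-0.2, -0.3, 0.1]
gripper_width: 0.0398
gripper_force: 0.0
```

Run:
```python
from h import *
s=get_state();p=wrist();T=p["world_from_camera"]
c=np.linalg.inv(T)@[.4895,-.337,.008,1];u=p["mtx"]@c[:3];u=u[:2]/u[2];print(u)
w,y=dark(p,tuple(int(v) for v in u));delta(list(w[:2])+[.003],y)
```

```text
[323.40963556 204.71214646]
dark ((323.0, 204.5), (47.0, 12.0), 90.0) [ 0.4895 -0.3375  0.008 ] yaw -26.5 [np.float64(0.0123), np.float64(0.0494)]
delta cm [-2.000e-02  2.000e-02  2.397e+01] turn -0.12092548951039817
```

Call:
jog_arm:
  moves:
    - [[0,0,5.5],0,4]
    - [[0,0,5.5],0,4]
    - [[0,0,5.5],0,4]
    - [[0,0,5],0,4]
    - [[0,0,1.5],0,4]
    - [[0,0,0.5],0,4]
    - [[0,0,0],0,4]

```text
time_s: 16.88
tcp_pos: [0.4907, -0.3382, 0.0091]
eef_rot: [180.0, 0.1, 153.3]
contact_force: [0.7, -0.9, 0.4]
gripper_width: 0.04
gripper_force: 0.0
```

```bash
python3 -c "
from h import *
print(get_state()['tcp_pos']);delta([.4895,-.3373,.0035],-26.6)"
```

```text
[ 0.49067119 -0.33824612  0.00911922]
delta cm [0.15 0.03 0.56] turn -0.07089132884587457
```

Call:
jog_arm:
  moves:
    - [[0.08,0,0.4],0,4]
    - [[0,0,0.1],0,4]
    - [[0,0,0],0,4]

```text
time_s: 17.25
tcp_pos: [0.4889, -0.3376, 0.003]
eef_rot: [180.0, 0.0, 153.3]
contact_force: [0.6, -0.3, 0.2]
gripper_width: 0.0401
gripper_force: 0.0
```

```bash
python3 -c "
from h import *
delta([.4895,-.3373,.0035],-26.6)"
```

```text
delta cm [-0.04  0.06 -0.05] turn -0.11703509294841297
```

Close (25 N, so it slips before it overloads), lift and carry back to the hover.

Call:
jog_arm:
  moves:
    - [[0,0,-0.05],0,2.5]
    - [[0,0,0],0,1]
    - [[0,0,0],0,1]
    - [[0,0,0],0,1]
    - [[0,0,0],0,1]
    - [[0,0,0],0,1]
    - [[0,0,0],0,1]
  newtons: 30

```text
time_s: 18.12
tcp_pos: [0.4887, -0.3375, 0.0031]
eef_rot: [180.0, 0.0, 153.3]
contact_force: [0.3, -0.0, 0.0]
gripper_width: 0.0139
gripper_force: 30.0
```

Call:
jog_arm:
  moves:
    - [[0,0,-3],0,1]
    - [[0,0,-6],0,1]
    - [[0,0,-6],0,1]
    - [[0,0,-6],0,1]
    - [[0,0,-3],-10,1]
    - [[0,0,0],-3.5,1]
    - [[-0.7,4.9,0],0,1]
    - [[-0.7,4.9,0],0,1]
    - [[-0.7,4.9,0],0,1]
    - [[-0.7,4.9,0],0,1]
    - [[-0.7,4.9,0],0,1]
    - [[-0.7,4.9,0],0,1]

```text
time_s: 19.62
tcp_pos: [0.5971, -0.0593, 0.2431]
eef_rot: [180.0, -0.0, 166.8]
contact_force: [1.2, -0.4, -1.0]
gripper_width: 0.0137
gripper_force: 30.0
```

Call:
jog_arm:
  moves:
    - [[0,4.9,0],0,1]
    - [[0,4.5,0],0,1]
    - [[0,0,0],0,1]
    - [[0,0,0],0,1]

```text
time_s: 20.12
tcp_pos: [0.618, 0.0306, 0.2428]
eef_rot: [-180.0, -0.0, 166.8]
contact_force: [0.4, -0.6, -0.3]
gripper_width: 0.0137
gripper_force: 30.0
```

```bash
python3 -c "
from h import *
print(get_state()['tcp_pos']);delta([.5790,.0441,.15],-13.2)"
```

```text
[0.61801796 0.03055224 0.24278199]
delta cm [4.1  0.43 9.28] turn 0.013832020906875186
```

Call:
jog_arm:
  moves:
    - [[4.1,0.4,0],0,1]
    - [[0,0,4.5],0,1]
    - [[0,0,4.5],0,1]
    - [[0,0,0.3],0,1]
    - [[0,0,0],0,1]
    - [[0,0,0],0,1]

```text
time_s: 20.88
tcp_pos: [0.5806, 0.0438, 0.1521]
eef_rot: [179.9, 0.2, 166.8]
contact_force: [0.5, 0.3, -0.5]
gripper_width: 0.0138
gripper_force: 30.0
```

Run:
```python
from h import *
delta([.5792,.0441,.12],-13.2)
p=wrist();cv2.imwrite("pics/w6c.png",cv2.resize(p["pixels"][150:300,223:423],(800,600),interpolation=cv2.INTER_CUBIC))
```

```text
delta cm [ 0.15 -0.01  3.21] turn -0.03200953543455398
```

View pics/w6c.png

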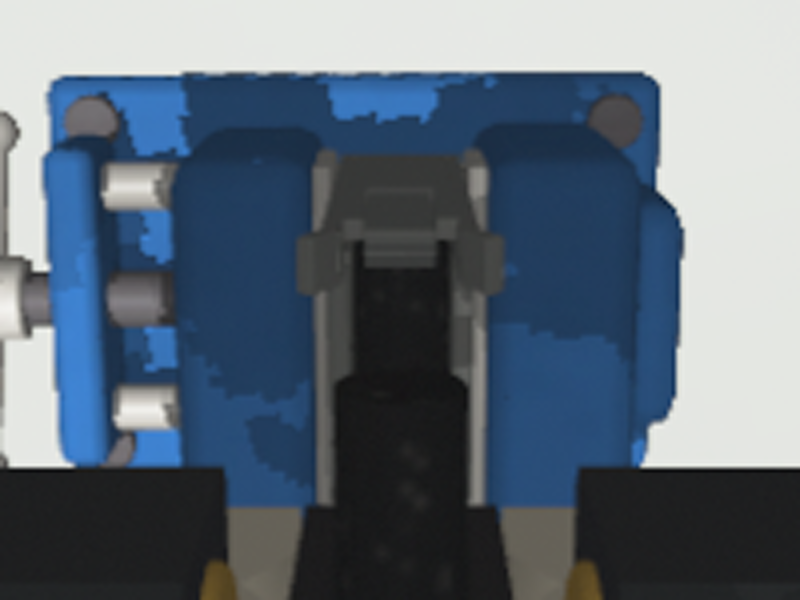

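The cell and magazine are in line; both sit at crop column 401. Go down.

Call:
jog_arm:
  moves:
    - [[0.08,0,1.2],0,1]
    - [[0,0,1.2],0,1]
    - [[0,0,1],0,1]
    - [[0,0,0.4],0,1]
    - [[0,0,0.2],0,1]
    - [[0,0,0],0,1]

```text
time_s: 21.68
tcp_pos: [0.5787, 0.044, 0.1101]
eef_rot: [-180.0, 0.0, 166.8]
contact_force: [-0.7, -0.1, 0.4]
gripper_width: 0.0138
gripper_force: 30.0
```

Call:
jog_arm:
  moves:
    - [[0,0,0.15],0,1]
    - [[0,0,0.15],0,1]
    - [[0,0,0],0,1]

```text
time_s: 22.05
tcp_pos: [0.5785, 0.0441, 0.1072]
eef_rot: [180.0, 0.0, 166.8]
contact_force: [-0.7, -0.1, 1.4]
gripper_width: 0.0139
gripper_force: 30.0
```

Call:
jog_arm:
  moves:
    - [[0,0,0.1],0,1]
    - [[0,0,0.1],0,1]

```text
time_s: 22.3
tcp_pos: [0.5785, 0.0441, 0.1054]
eef_rot: [180.0, 0.0, 166.8]
contact_force: [-2.5, -0.1, 4.8]
gripper_width: 0.0139
gripper_force: 30.0
```

Call:
jog_arm:
  moves:
    - [[0,0,0.1],0,1]
    - [[0,0,0.1],0,1]

```text
time_s: 22.55
tcp_pos: [0.5789, 0.0441, 0.1036]
eef_rot: [180.0, 0.0, 166.8]
contact_force: [-2.4, 0.4, 6.6]
gripper_width: 0.0141
gripper_force: 30.0
```

Call:
jog_arm:
  moves:
    - [[0,0,0.1],0,1]
    - [[0,0,0.1],0,1]

```text
time_s: 22.8
tcp_pos: [0.5794, 0.0441, 0.102]
eef_rot: [180.0, 0.1, 166.8]
contact_force: [-1.5, -0.6, 10.1]
gripper_width: 0.0141
gripper_force: 30.0
```

Call:
jog_arm:
  moves:
    - [[0,0,0.1],0,1]
    - [[0,0,0.1],0,1]

```text
time_s: 23.05
tcp_pos: [0.5796, 0.0441, 0.1001]
eef_rot: [180.0, 0.1, 166.8]
contact_force: [-0.8, -0.7, 7.4]
gripper_width: 0.014
gripper_force: 30.0
```

Call:
jog_arm:
  moves:
    - [[0,0,0.1],0,1]
    - [[0,0,0.1],0,1]
    - [[0,0,0.1],0,1]

```text
time_s: 23.42
tcp_pos: [0.5798, 0.0442, 0.0985]
eef_rot: [180.0, 0.2, 166.8]
contact_force: [-7.0, 0.8, 21.8]
gripper_width: 0.0135
gripper_force: 30.0
```

Call:
jog_arm:
  moves:
    - [[0,0,0.1],0,1]
    - [[0,0,0.1],0,1]
    - [[0,0,0.1],0,1]

```text
time_s: 23.8
tcp_pos: [0.58, 0.0442, 0.0964]
eef_rot: [179.9, 0.2, 166.9]
contact_force: [-8.8, 1.9, 27.4]
gripper_width: 0.014
gripper_force: 30.0
```

Call:
jog_arm:
  moves:
    - [[0,0,0.1],0,1]
    - [[0,0,0.1],0,1]
    - [[0,0,0.1],0,1]

```text
time_s: 24.18
tcp_pos: [0.5791, 0.0447, 0.0914]
eef_rot: [179.9, 0.1, 166.8]
contact_force: [-4.9, 1.2, 10.3]
gripper_width: 0.0136
gripper_force: 30.0
```

Call:
jog_arm:
  moves:
    - [[0,0,0],0,1]
    - [[0,0,0.05],0,1]

```text
time_s: 24.42
tcp_pos: [0.5786, 0.0442, 0.0904]
eef_rot: [180.0, 0.0, 166.8]
contact_force: [-6.1, 2.3, 12.4]
gripper_width: 0.0139
gripper_force: 30.0
```

Call:
jog_arm:
  moves:
    - [[0.05,0,0],0,1]
    - [[0,0,0],0,1]

```text
time_s: 24.68
tcp_pos: [0.5785, 0.0443, 0.0905]
eef_rot: [180.0, 0.1, 166.8]
contact_force: [-3.7, 0.3, 9.0]
gripper_width: 0.0138
gripper_force: 30.0
```

Run:
```python
from h import *
s=get_state();print({k:np.round(s[k],4) for k in("tcp_pos","eef_rot","contact_force","moment")})
p=wrist();s1=capture("side");r=regions_of(s1,"vice")[0];x,y=map(int,r["pixel"])
a=cv2.resize(p["pixels"][180:280,273:373],(400,400),interpolation=cv2.INTER_CUBIC)
b=cv2.resize(s1["pixels"][y-60:y+20,x-40:x+40],(400,400),interpolation=cv2.INTER_CUBIC)
cv2.imwrite("pics/m7.png",np.hstack([a,b]))
```

```text
{'tcp_pos': array([0.5785, 0.0443, 0.0905]), 'eef_rot': array([1.799729e+02, 6.440000e-02, 1.667968e+02]), 'contact_force': array([-3.6616,  0.3394,  9.0317]), 'moment': array([ 0.3506,  1.1634, -0.015 ])}
```

View pics/m7.png

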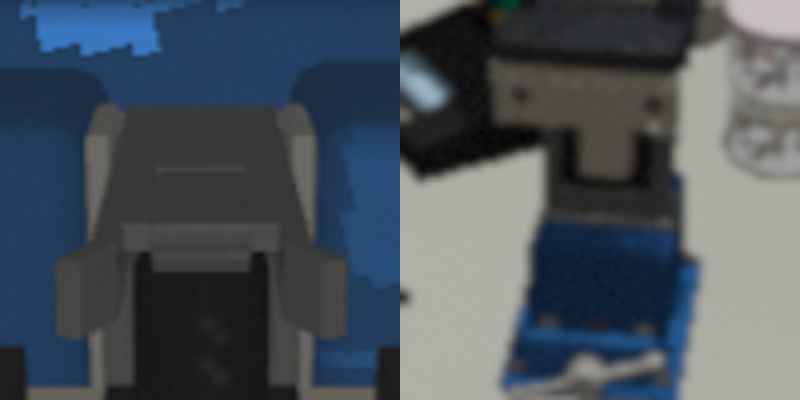

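The left panel (wrist) shows the cell between the posts and centred at column 201, its near end hidden by the lip at rows 250 to 270. The side view shows the fingers upright over the magazine. Carry on in small single steps.

Call:
jog_arm:
  moves:
    - [[0,0,0.07],0,1]
    - [[0,0,0],0,1]

```text
time_s: 25.08
tcp_pos: [0.5785, 0.0443, 0.09]
eef_rot: [180.0, 0.1, 166.8]
contact_force: [-4.2, 1.4, 11.4]
gripper_width: 0.0139
gripper_force: 30.0
```

Call:
jog_arm:
  moves:
    - [[0,0,0.07],0,1]
    - [[0,0,0],0,1]

```text
time_s: 25.32
tcp_pos: [0.5786, 0.0443, 0.0894]
eef_rot: [180.0, 0.1, 166.8]
contact_force: [-3.4, 1.9, 12.6]
gripper_width: 0.0137
gripper_force: 30.0
```

Call:
jog_arm:
  moves:
    - [[0,0,0.07],0,1]
    - [[0,0,0],0,1]

```text
time_s: 25.58
tcp_pos: [0.5786, 0.0444, 0.0888]
eef_rot: [180.0, 0.1, 166.8]
contact_force: [-4.1, 1.6, 11.1]
gripper_width: 0.0138
gripper_force: 30.0
```

Call:
jog_arm:
  moves:
    - [[0,0,0.07],0,1]
    - [[0,0,0],0,1]

```text
time_s: 25.82
tcp_pos: [0.5786, 0.0444, 0.0881]
eef_rot: [180.0, 0.1, 166.8]
contact_force: [-4.4, 0.8, 11.6]
gripper_width: 0.0136
gripper_force: 30.0
```

Call:
jog_arm:
  moves:
    - [[0,0,0.07],0,1]
    - [[0,0,0],0,1]

```text
time_s: 26.08
tcp_pos: [0.5784, 0.0444, 0.0869]
eef_rot: [180.0, 0.1, 166.8]
contact_force: [-3.7, 1.0, 7.5]
gripper_width: 0.0139
gripper_force: 30.0
```

Call:
jog_arm:
  moves:
    - [[0,0,0.05],0,1]
    - [[0,0,0],0,1]

```text
time_s: 26.32
tcp_pos: [0.5785, 0.0444, 0.0865]
eef_rot: [180.0, 0.1, 166.8]
contact_force: [-3.0, 0.7, 8.9]
gripper_width: 0.0141
gripper_force: 30.0
```

The force fell from 12 to 7.5 N, which looks like the snap. Let go, then touch the top with closed fingers to check its height.

Call:
jog_arm:
  moves:
    - [[0,0,0],0,3]
    - [[0,0,0],0,3]
    - [[0,0,0],0,3]
    - [[0,0,0],0,3]
    - [[0,0,-1.5],0,3]
    - [[0,0,-2],0,3]
    - [[0,0,0],0,1]
    - [[0,0,0],0,0]
    - [[0,0,0],0,0]
    - [[0,0,0],0,0]
    - [[0,0,0],0,0]

```text
time_s: 27.7
tcp_pos: [0.5779, 0.0441, 0.1202]
eef_rot: [-180.0, -0.0, 166.8]
contact_force: [0.2, 0.6, -0.3]
gripper_width: 0.0001
gripper_force: 0.0
```

```bash
python3 -c "
from h import *
s=get_state();print(s['tcp_pos'],s['contact_force'],s['moment'],s['gripper_width']);delta([.5790,.0443,.105],-13.2)"
```

```text
[0.57788096 0.0440626  0.12022246] [ 0.23873377  0.63236946 -0.25874061] [ 0.00237589 -0.03742925  0.01353652] 0.00010965279075627108
delta cm [-0.1   0.05  1.52] turn -0.020014961176059387
```

Call:
jog_arm:
  moves:
    - [[-0.1,0,0.8],0,0]
    - [[0,0,0.4],0,0]
    - [[0,0,0.2],0,0]
    - [[0,0,0],0,0]

```text
time_s: 28.2
tcp_pos: [0.5789, 0.0439, 0.1063]
eef_rot: [-180.0, -0.0, 166.8]
contact_force: [0.3, -0.0, -0.1]
gripper_width: 0.0004
gripper_force: 0.0
```

Call:
jog_arm:
  moves:
    - [[0,0,0.1],0,0]
    - [[0,0,0.1],0,0]
    - [[0,0,0],0,0]

```text
time_s: 28.58
tcp_pos: [0.579, 0.0439, 0.1046]
eef_rot: [180.0, -0.0, 166.8]
contact_force: [0.1, 0.9, 0.5]
gripper_width: 0.0004
gripper_force: 0.0
```

Call:
jog_arm:
  moves:
    - [[0,0,0.1],0,0]
    - [[0,0,0.1],0,0]
    - [[0,0,0],0,0]

```text
time_s: 28.95
tcp_pos: [0.5789, 0.0439, 0.1024]
eef_rot: [-180.0, -0.0, 166.8]
contact_force: [-0.2, 0.1, -0.1]
gripper_width: 0.0004
gripper_force: 0.0
```

Call:
jog_arm:
  moves:
    - [[0,0,0.1],0,0]
    - [[0,0,0.1],0,0]
    - [[0,0,0],0,0]

```text
time_s: 29.32
tcp_pos: [0.5791, 0.0439, 0.1006]
eef_rot: [-180.0, 0.0, 166.8]
contact_force: [0.4, -0.1, 0.3]
gripper_width: 0.0005
gripper_force: 0.2
```

Call:
jog_arm:
  moves:
    - [[0,0,0.1],0,0]
    - [[0,0,0],0,0]

```text
time_s: 29.58
tcp_pos: [0.5793, 0.0439, 0.1]
eef_rot: [180.0, 0.0, 166.8]
contact_force: [-1.5, 0.9, 5.1]
gripper_width: -0.0
gripper_force: 2.1
```

Call:
jog_arm:
  moves:
    - [[0,0,0.1],0,0]
    - [[0,0,0],0,0]

```text
time_s: 29.82
tcp_pos: [0.5792, 0.044, 0.0986]
eef_rot: [180.0, 0.0, 166.8]
contact_force: [0.9, -0.2, 0.2]
gripper_width: 0.0004
gripper_force: 0.1
```

It met 5 N at 100 mm and then gave way, so one end was probably still caught and has now snapped. Feel on gently.

Call:
jog_arm:
  moves:
    - [[0,0,0.05],0,0]
    - [[0,0,0],0,0]

```text
time_s: 30.08
tcp_pos: [0.5793, 0.044, 0.0984]
eef_rot: [180.0, 0.0, 166.8]
contact_force: [-1.1, 0.1, 4.8]
gripper_width: 0.0006
gripper_force: 2.7
```

Call:
jog_arm:
  moves:
    - [[0,0,0.05],0,0]
    - [[0,0,0],0,0]

```text
time_s: 30.32
tcp_pos: [0.5793, 0.044, 0.0983]
eef_rot: [180.0, 0.0, 166.8]
contact_force: [-2.0, -0.7, 8.5]
gripper_width: 0.0005
gripper_force: 3.9
```

Call:
jog_arm:
  moves:
    - [[0,0,0.05],0,0]
    - [[0,0,0],0,0]

```text
time_s: 30.58
tcp_pos: [0.5793, 0.044, 0.0979]
eef_rot: [180.0, 0.0, 166.8]
contact_force: [-1.9, 0.3, 8.7]
gripper_width: 0.0005
gripper_force: 4.4
```

Call:
jog_arm:
  moves:
    - [[0,0,0.05],0,0]
    - [[0,0,0],0,0]

```text
time_s: 30.82
tcp_pos: [0.5794, 0.044, 0.0979]
eef_rot: [180.0, 0.1, 166.8]
contact_force: [-3.8, -0.1, 12.1]
gripper_width: 0.0007
gripper_force: 6.2
```

Call:
jog_arm:
  moves:
    - [[0,0,0.05],0,0]
    - [[0,0,0],0,0]

```text
time_s: 31.08
tcp_pos: [0.5795, 0.044, 0.0978]
eef_rot: [180.0, 0.1, 166.8]
contact_force: [-4.8, 0.2, 15.7]
gripper_width: 0.0005
gripper_force: 8.0
```

Call:
jog_arm:
  moves:
    - [[0,0,0.05],0,0]
    - [[0,0,0],0,0]

```text
time_s: 31.32
tcp_pos: [0.5796, 0.044, 0.0977]
eef_rot: [180.0, 0.1, 166.8]
contact_force: [-6.0, 0.8, 19.4]
gripper_width: 0.0004
gripper_force: 9.6
```

Solid at 97.8 mm with 19 N. Back off and touch again to see where it rests.

Call:
jog_arm:
  moves:
    - [[0,0,-0.6],0,0]
    - [[0,0,0],0,0]
    - [[0,0,0],0,0]

```text
time_s: 31.7
tcp_pos: [0.5787, 0.0438, 0.101]
eef_rot: [-180.0, -0.0, 166.8]
contact_force: [-0.0, -0.3, 0.8]
gripper_width: 0.0005
gripper_force: 0.0
```

Call:
jog_arm:
  moves:
    - [[0,0,0.1],0,0]
    - [[0,0,0],0,0]

```text
time_s: 31.95
tcp_pos: [0.5788, 0.0438, 0.1001]
eef_rot: [-180.0, -0.0, 166.8]
contact_force: [0.6, -0.1, 0.3]
gripper_width: 0.0002
gripper_force: 0.0
```

Call:
jog_arm:
  moves:
    - [[0,0,0.1],0,0]
    - [[0,0,0],0,0]

```text
time_s: 32.2
tcp_pos: [0.5789, 0.0439, 0.0994]
eef_rot: [-180.0, -0.0, 166.8]
contact_force: [-0.3, 0.3, 0.1]
gripper_width: 0.0003
gripper_force: 0.0
```

Call:
jog_arm:
  moves:
    - [[0,0,0.05],0,0]
    - [[0,0,0],0,0]

```text
time_s: 32.45
tcp_pos: [0.579, 0.0439, 0.099]
eef_rot: [-180.0, -0.0, 166.8]
contact_force: [0.3, 0.1, -0.4]
gripper_width: 0.0005
gripper_force: 0.0
```

Call:
jog_arm:
  moves:
    - [[0,0,0.05],0,0]
    - [[0,0,0],0,0]

```text
time_s: 32.7
tcp_pos: [0.5791, 0.0439, 0.0986]
eef_rot: [180.0, 0.0, 166.8]
contact_force: [-0.7, -1.0, -0.2]
gripper_width: 0.0003
gripper_force: 0.1
```

It stays down, with its top resting at 98.5 mm. Touch lightly toward each end to check that it is level.

Call:
jog_arm:
  moves:
    - [[0,0,-0.4],0,0]
    - [[0.9,0,0],0,0]
    - [[0,0,0.2],0,0]
    - [[0,0,0],0,0]

```text
time_s: 33.2
tcp_pos: [0.57, 0.046, 0.1005]
eef_rot: [-180.0, -0.0, 166.8]
contact_force: [-0.5, -0.3, -0.4]
gripper_width: 0.0005
gripper_force: 0.0
```

Call:
jog_arm:
  moves:
    - [[0,0,0.1],0,0]
    - [[0,0,0],0,0]

```text
time_s: 33.45
tcp_pos: [0.5703, 0.0459, 0.0994]
eef_rot: [-180.0, -0.0, 166.8]
contact_force: [0.1, -1.3, 0.5]
gripper_width: 0.0003
gripper_force: 0.0
```

Call:
jog_arm:
  moves:
    - [[0,0,0.05],0,0]
    - [[0,0,0],0,0]

```text
time_s: 33.7
tcp_pos: [0.5703, 0.0459, 0.099]
eef_rot: [-180.0, -0.0, 166.8]
contact_force: [0.4, 0.3, -0.6]
gripper_width: 0.0002
gripper_force: 0.0
```

Call:
jog_arm:
  moves:
    - [[0,0,0.05],0,0]
    - [[0,0,0],0,0]

```text
time_s: 33.95
tcp_pos: [0.5703, 0.046, 0.0986]
eef_rot: [-180.0, 0.0, 166.8]
contact_force: [-0.1, 1.0, -0.6]
gripper_width: 0.0003
gripper_force: 0.0
```

Call:
jog_arm:
  moves:
    - [[0,0,0.05],0,0]
    - [[0,0,0],0,0]

```text
time_s: 34.2
tcp_pos: [0.5704, 0.046, 0.0985]
eef_rot: [180.0, 0.0, 166.8]
contact_force: [-0.9, -0.2, 4.2]
gripper_width: 0.0007
gripper_force: 2.3
```

Call:
jog_arm:
  moves:
    - [[0,0,-0.5],0,0]
    - [[-1.8,0,0],0,0]
    - [[0,0,0.2],0,0]
    - [[0,0,0],0,0]

```text
time_s: 34.7
tcp_pos: [0.5873, 0.0417, 0.1007]
eef_rot: [-180.0, -0.1, 166.8]
contact_force: [-1.4, 0.1, -1.1]
gripper_width: 0.0006
gripper_force: 0.7
```

Call:
jog_arm:
  moves:
    - [[0,0,0.1],0,0]
    - [[0,0,0],0,0]

```text
time_s: 34.95
tcp_pos: [0.5874, 0.0418, 0.1]
eef_rot: [-180.0, -0.0, 166.8]
contact_force: [-2.5, 0.7, 0.7]
gripper_width: 0.0003
gripper_force: 1.4
```

Call:
jog_arm:
  moves:
    - [[0,0,0.1],0,0]
    - [[0,0,0],0,0]

```text
time_s: 35.2
tcp_pos: [0.5875, 0.0419, 0.099]
eef_rot: [-180.0, -0.0, 166.8]
contact_force: [-4.4, 1.4, 2.6]
gripper_width: 0.0005
gripper_force: 2.1
```

Call:
jog_arm:
  moves:
    - [[0,0,0.05],0,0]
    - [[0,0,0],0,0]

```text
time_s: 35.45
tcp_pos: [0.5876, 0.0419, 0.0986]
eef_rot: [-180.0, -0.0, 166.8]
contact_force: [-4.5, 0.7, 3.2]
gripper_width: 0.0008
gripper_force: 2.5
```

Call:
jog_arm:
  moves:
    - [[0,0,0.05],0,0]
    - [[0,0,0],0,0]

```text
time_s: 35.7
tcp_pos: [0.5876, 0.0419, 0.0985]
eef_rot: [-180.0, -0.0, 166.8]
contact_force: [-6.4, 1.0, 7.8]
gripper_width: 0.0004
gripper_force: 4.2
```

Level at 98.5 mm on both sides, so the cell is under the lips. Withdraw and do a numeric check from the pose of the earlier check view.

Call:
jog_arm:
  moves:
    - [[0,0,-2],0,0]
    - [[0,0,-4],0,0]
    - [[0,0,-4],0,0]
    - [[0,0,-4.3],0,2]
    - [[-5,0,0],0,4]
    - [[0,0,0],0,4]
    - [[0,0,0],0,4]
    - [[0,0,0],0,4]

```text
time_s: 36.7
tcp_pos: [0.6361, 0.0305, 0.241]
eef_rot: [-180.0, 0.0, 166.8]
contact_force: [-0.1, -0.2, 0.1]
gripper_width: 0.039
gripper_force: 0.0
```

Run:
```python
from h import *
s=get_state();print(s["tcp_pos"],s["contact_force"])
p=wrist();c=np.linalg.inv(p["world_from_camera"])@[.5786,.0442,.098,1];u=p["mtx"]@c[:3];u=(u[:2]/u[2]).astype(int);print(u)
g=cv2.cvtColor(p["pixels"],cv2.COLOR_BGR2GRAY)
a=cv2.cvtColor(cv2.resize(cv2.imread("pics/w5c.png"),(160,120),interpolation=cv2.INTER_AREA),cv2.COLOR_BGR2GRAY)
t=a[25:113,75:122]  # magazine patch after cell 1
r=cv2.matchTemplate(g,t,cv2.TM_CCOEFF_NORMED);print(cv2.minMaxLoc(r))
x,y=cv2.minMaxLoc(r)[3];q=g[y:y+88,x:x+47]
for row in range(0,88,4): print(row,int(t[row,18:28].mean()),int(q[row,18:28].mean()))
for z in(.09,.098): dark(p,tuple(int(v) for v in u),60,z,45)
```

```text
[0.63612785 0.03045345 0.24100405] [-0.09072027 -0.24670464  0.14904083]
[323 148]
(-0.6381760239601135, 0.9691768288612366, (258, 19), (299, 105))
0 96 103
4 126 145
8 104 111
12 94 94
16 39 39
20 42 40
24 39 45
28 39 40
32 39 42
36 43 40
40 47 39
44 45 41
48 39 40
52 40 38
56 38 41
60 38 41
64 38 40
68 25 24
72 25 29
76 66 65
80 66 66
84 225 230
dark ((323.4015197753906, 147.993408203125), (64.253662109375, 18.210668563842773), 89.06080627441406) [0.5788 0.0443 0.09  ] yaw -11.9 [np.float64(0.014), np.float64(0.0493)]
dark ((323.4015197753906, 147.993408203125), (64.253662109375, 18.210668563842773), 89.06080627441406) [0.5786 0.0444 0.098 ] yaw -11.9 [np.float64(0.0137), np.float64(0.048)]
```

```bash
python3 -c "
from plant import close_job;print(close_job())"
```

```text
the job is handed in; nothing more can be done
None
```

I handed the job in with both spare cells in the magazine and let go. The last cell rests level, its top about 98.5 mm up, and matches the view after the first. Peak force read was 27 N, the charger, multimeter and screwdriver were never approached, and no verdict was returned.

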